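# Clip the two hollow punches into their holders

### The arm

A 7-joint arm with a two-finger parallel gripper is mounted at the origin on a cart in front of the work surface, level with it; the furniture and walls round the work are solid. World frame = base frame: x ahead of the robot, y to its left, z up, the work surface at z = 0. Lengths are in m, angles in degrees, forces in N, time in s.
With the tool pointing down it reaches from about 0.425 to 0.875 m from the base axis. Payload 9.9 kg.
Tool frame: the origin (TCP) lies at the very end of the fingers, on their centre line; the grasp point (between the pads) lies 19 mm behind it (grip_depth is the z of the grasp point in the tool frame, in m); z points along the fingers, y is the line along which they close (so a half turn about z gives the same grasp; the last joint's range is limited). The gripper opens to 85 mm and grips with 20 to 120 N. Pads are 22 mm wide; open, the fingers measure 114 mm over their backs; the gripper's body (76 mm by 85 mm) begins 54 mm behind the grasp point. The pads swing forward as they close: fully open they stand 13 mm farther back than shut.
Start: joints at [66.532, 32.985, 1.427, 82.34, -0.859, 64.687, -3.237], TCP at [0.216, -0.639, 0.201] pointing down, gripper open.
Joint ranges: [-157.87, 157.87], [-19.46, 123.44], [-87.15, 90], [11.01, 140.99], [-62.26, 242.26], [9.8, 113.94], [-161.44, 161.44]. Speed limits (degrees/s): [127.2, 127.2, 172.46, 172.46, 180, 180, 180].

### API

Orientations are given as a 3x3 rotation matrix whose columns are the frame's x, y, z axes.
In Python, from bench import * gives the robot as it stands.
- The arm moves only by the tool step_arm, never from a script. Its argument "steps" is a list of rows, each a list of 6 numbers: the shift along the world's x, y, z in m, then the turn, a rotation vector about the world's x, y, z in degrees. In form: [[dx, dy, dz, wx, wy, wz], ...]. A call has exactly 10 rows; each row is the pose to reach, as a shift and turn from the pose commanded when the call began; what a row does not reach only later rows make up. A row lasts 1/8 s, in which the tool goes at most 62.5 mm and 10.7 degrees, less where a joint would pass 70% of its speed; a pose out of reach is approached as far as the arm can. A call with a gripper value outside its range is refused whole. "gripper" is the closure in counts, from 0 (fully open) to 255 (shut), set as the call begins (left out, the last holds). The fingers move at their own pace and stop on an object; "force" is the grip in N (left out, the last holds). Time passes only in rows, so rows that repeat a pose let the fingers close, or fill a call up. It gives the time, the measured TCP pose, the force, the opening and the grip force at its end, in the units of the state.
- read_state(): the state, without advancing time (a new reading comes with each control period).
- snapshot(name): name is "scene" or "top" or "wrist"; returns (picture, depth): 384x512x3 uint8, red, green, blue; 384x512 float32, m along the optical axis (not along the pixel's ray), 0 where there is no reading.
- camera_model(name): a dict with "fovy" (degrees; the focal length in pixels is half the picture's height over the tangent of half this angle, whatever the lens; pixels are square), "cx", "cy" (the principal point, pixels), "extrinsics" (4x4, takes a point from world to camera coordinates). Camera axes: x right, y up, looking along -z (the intrinsics and any distortion apply to the point x, -y, -z); pixel columns grow to the right and rows downward; lengths in m; the calibration is good to about 2 mm. The wrist camera is an equidistant fisheye: a pixel r from the principal point sees the ray r / f radians off the axis. A picture is of the moment at which its call begins: read the wrist's pose just before it. camera_model takes no time and is no camera call; for the wrist camera it gives the pose at the moment of the call.
- sign_off(): hands the job in; it is judged then, once.
Trained networks look in the newest picture that a camera, given by its name, has taken for a name from the list of things; names that differ only in an ending like _2 or _b are one class to them, and where a whole thing is asked for, a point or a joint stands for the part that bears it (a point fixed in the world has none). Each returns a list of dicts, best first, with "conf" (0 to 1); they miss things now and then, are a little off and sometimes report something else, mostly with a low value. They report only what shows in the picture. A call takes as long as a camera call.
- search_frame(camera, target): "box" ([centre column, centre row, width, height] in pixels, round what is visible of it).
- masks_of(camera, target): "pixels" (384x512 bool, what is visible of it) and "box" ([centre column, centre row, width, height] in pixels, round what is visible of it).
The state is a dict: "time": time; "joint_pos": joint angles; "joint_vel": joint speeds; "tau": joint torques, N m; "ee_pos": TCP position; "eef_rot": TCP orientation; "force": force on the tool from outside, world axes, zero at the start; "wrist_torque": the same for the moment, N m; "grip_width": finger opening in m; "grip_force": force on a finger pad.
Only numpy, scipy, OpenCV 4.12 (cv2) and the standard library are available. Lean on these libraries where they do the work, as an engineer would, in place of code of your own. Each camera call takes 0.05 s, during which the arm holds its last target. There are 200 camera calls.

### The job

Put the two steel hollow punches away: snap each one down into the pair of spring clips of its own size, the thick punch in the wide clips and the thin one in the narrow clips, until it is fully home in both clips. Each must lie about centred between its two clips with its cutting end towards the holder's guard plate; leave the other things on the table where they are.

Things in the scene. Friction and masses are not known exactly. Their poses are not given: they have to be found in the camera images.
- punch_large_center (a point): centre of the large hollow punch: loose round steel bar, 24 mm thick, 150 mm long (full thickness but for 15 mm at each end), about 320 g, lying on the table. x axis = its long axis towards the cutting end (slightly tapered hollow mouth); the other end is the solid striking head, two dark rings near it. Fine dark grip rings mark its middle 35 mm.
- punch_large_tip (a point): centre of the cutting end of the large punch, 75 mm from its centre
- punch_small_center (a point): centre of the small hollow punch: loose round steel bar, 16 mm thick, 130 mm long (full thickness but for 15 mm at each end), about 160 g, lying on the table. x axis = its long axis towards the cutting end (slightly tapered hollow mouth); the other end is the solid striking head, two dark rings near it. Fine dark grip rings mark its middle 35 mm.
- punch_small_tip (a point): centre of the cutting end of the small punch, 65 mm from its centre
- holder_wide_clips (a point): on the axis that the seated large punch has, half-way between its two clips, 52 mm over the table; x along that axis to the guard plate, z up. The C-shaped steel clips (12 mm wide) stand 40 mm either side of it, open at the top: mouth 19 mm, lips up to 15 mm above this point. A 24 mm bar pressed straight down (10 to 15 N) spreads the sprung jaws and snaps home on a rigid saddle; 68 mm free between the clips.
- holder_narrow_clips (a point): on the axis that the seated small punch has, half-way between its two clips, 48 mm over the table; x along that axis to the guard plate, z up. The C-shaped steel clips (12 mm wide) stand 40 mm either side of it, open at the top: mouth 13 mm, lips up to 12 mm above this point. A 16 mm bar pressed straight down (10 to 15 N) spreads the sprung jaws and snaps home on a rigid saddle; 68 mm free between the clips.
- holder_wide: holder with the wide clips: fixed wooden block 176 mm long, 60 mm wide, 14 mm high, lying along its x axis; origin on the table under the middle of the clips. A dark upright steel guard plate, 44 mm wide, its top 66 mm over the table, stands 89 mm from the origin at the +x end, 14 mm beyond the end of a centred punch.
- holder_narrow: holder with the narrow clips: fixed wooden block 166 mm long, 60 mm wide, 14 mm high, lying along its x axis; origin on the table under the middle of the clips. A dark upright steel guard plate, 44 mm wide, its top 58 mm over the table, stands 79 mm from the origin at the +x end, 14 mm beyond the end of a centred punch.
- punch_large: the large punch itself; same point and axes as its centre
- punch_small: the small punch itself; same point and axes as its centre
- wood_handle_middle (a point): middle of a bystander: a turned bare beech handle, 33 x 160 x 33 mm, loose on the table
- screwdriver_small_middle (a point): middle of a bystander: a small screwdriver, 23 x 149 x 23 mm, loose on the table
- paste_jar_middle (a point): middle of a bystander: a plastic paste jar, 69 mm across and 73 mm high, loose on the table

How it is judged (in metres and radians):
At the end, for the whole second after the job is handed in: The large punch lies at rest in the wide clips and the small one in the narrow clips: centre within 2.5 mm of the clip axis sideways and in height, within 12 mm of the middle along the axis, parallel to it within 0.05 rad, cutting end on the guard plate's side (x of punch_large_center in the frame of holder_wide_clips between -0.012 and 0.012 m and y of punch_large_center in the frame of holder_wide_clips between -0.0025 and 0.0025 m and z of punch_large_center in the frame of holder_wide_clips between -0.0025 and 0.0025 m and angle between the x axis of punch_large_center and the x axis of holder_wide_clips, either way round below 0.05 rad and x of punch_large_tip in the frame of holder_wide_clips above 0.03 m and linear speed of each of punch_large, punch_small below 0.01 m/s and angular speed of each of punch_large, punch_small below 0.1 rad/s and x of punch_small_center in the frame of holder_narrow_clips between -0.012 and 0.012 m and y of punch_small_center in the frame of holder_narrow_clips between -0.0025 and 0.0025 m and z of punch_small_center in the frame of holder_narrow_clips between -0.0025 and 0.0025 m and angle between the x axis of punch_small_center and the x axis of holder_narrow_clips, either way round below 0.05 rad and x of punch_small_tip in the frame of holder_narrow_clips above 0.03 m); the robot touches nothing.
It fails at once if the wood handle is moved by more than 30 mm (distance of wood_handle_middle from where it was at the start of the episode above 0.03 m).
It fails at once if the screwdriver small is moved by more than 30 mm (distance of screwdriver_small_middle from where it was at the start of the episode above 0.03 m).
It fails at once if the paste jar is moved by more than 30 mm (distance of paste_jar_middle from where it was at the start of the episode above 0.03 m).
It also fails if it takes over 61 s, if anything falls off the work surface, if the arm or the gripper's body presses on something with over 40 N, if the wrist force passes 120 N, or if a joint passes its speed limit or range.

## Working session

There is one attempt and no reset: what is moved stays moved. The work goes in short steps, Python scripts to look and compute and a tool call to move; the robot and the scene stay as the last step left them, time stands still between calls to the robot, and variables do not carry over. Pictures are saved under pics/ and viewed, at most 10 in all, crops included, and the job is handed in when it is done.

Besides the shell and the picture viewer there is one more tool, called after "Request:" as a command line: name --pt "numbers of a row" for each row, then --argument value for the rest. step_arm: Moves the arm, as the interface text tells. Its arguments: {"type":"object","properties":{"steps":{"type":"array","items":{"type":"array","items":{"type":"number"}}},"gripper":{"type":"number"},"force":{"type":"number"}},"required":["steps"]}

```bash
mkdir -p pics
cat > h.py <<'E'
from bench import *
import numpy as np, cv2
def world(cam,depth,mask=None,M=None):
    M=M or camera_model(cam); f=192/np.tan(np.radians(M["fovy"]/2))
    v,u=np.nonzero((depth>0)&(mask if mask is not None else True)); d=depth[v,u]
    x=(u-M["cx"]);y=(v-M["cy"])
    if cam=="wrist":
        r=np.hypot(x,y)+1e-9; t=np.tan(r/f)/r
        p=np.c_[x*t*d,-y*t*d,-d]
    else: p=np.c_[x/f*d,-y/f*d,-d]
    E=np.array(M["extrinsics"]); return (p-E[:3,3])@E[:3,:3],u,v
def axis(p):
    c=np.median(p[:,:2],0); w=np.linalg.svd(p[:,:2]-p[:,:2].mean(0),full_matrices=False)[2][0]
    s=(p[:,:2]-c)@w; lo,hi=np.percentile(s,[1,99]); n=np.array([-w[1],w[0]]); q=(p[:,:2]-c)@n
    a,b=np.percentile(q,[2,98])
    return c+w*(lo+hi)/2+n*(a+b)/2,w,hi-lo,b-a
E
python3 - <<'E'
from h import *
s=read_state(); print(s["time"],s["ee_pos"],s["force"],s["grip_width"]);print(np.round(s["eef_rot"],3))
for cam in ["top","scene"]:
    M=camera_model(cam); img,d=snapshot(cam); cv2.imwrite(f"pics/{cam}0.png",img[:,:,::-1]);print(cam,M["fovy"],np.round(M["extrinsics"],3).tolist())
    for n in ["punch_large","punch_small","holder_wide","holder_narrow","wood_handle_middle","screwdriver_small_middle","paste_jar_middle"]:
        for r in masks_of(cam,n)[:2]:
            p,u,v=world(cam,d,r["pixels"],M)
            if len(p)<10: continue
            c,w,L,W=axis(p); print(n,round(r["conf"],2),np.round(r["box"]),"c",c.round(4),"ang",np.degrees(np.arctan2(w[1],w[0])).round(1),L.round(3),W.round(3),"z",np.percentile(p[:,2],[5,50,95]).round(3))
E
```

```text
0.0 [ 0.21588011 -0.63903008  0.20055508] [ 0.66218838 -1.00121    -0.35364271] 0.08568457454128112
[[ 0.947  0.32  -0.001]
 [ 0.32  -0.947  0.002]
 [-0.    -0.002 -1.   ]]
top 53.088331792357216 [[-0.028, -0.999, -0.041, -0.041], [0.988, -0.034, 0.149, -0.521], [-0.15, -0.036, 0.988, -0.901], [0.0, 0.0, 0.0, 1.0]]
punch_large 0.83 [293. 207.  15.  65.] c [ 0.475  -0.1511] ang -174.1 0.145 0.023 z [0.015 0.022 0.025]
punch_large 0.59 [357. 180.  14.  52.] c [ 0.5342 -0.3087] ang -170.0 0.126 0.018 z [0.006 0.014 0.018]
punch_small 0.78 [357. 179.  15.  50.] c [ 0.5342 -0.3088] ang -171.3 0.12 0.019 z [0.001 0.015 0.018]
punch_small 0.66 [229. 184.  35.  74.] c [0.5285 0.0115] ang 169.5 0.165 0.058 z [0.011 0.014 0.06 ]
holder_wide 0.91 [228. 185.  34.  74.] c [0.5316 0.0105] ang 169.7 0.171 0.058 z [0.01  0.014 0.061]
wood_handle_middle 0.9 [225. 247.  61.  27.] c [0.3756 0.0281] ang -78.3 0.156 0.032 z [0.019 0.03  0.034]
screwdriver_small_middle 0.92 [323. 267.  51.  36.] c [ 0.3244 -0.2186] ang 117.8 0.142 0.017 z [0.011 0.019 0.024]
scene 55.92609228546599 [[-0.896, -0.443, -0.02
[... 460 characters left out ...]
0148] ang 170.9 0.171 0.059 z [0.005 0.014 0.057]
holder_wide 0.97 [248. 238.  74.  52.] c [0.5298 0.0153] ang 170.2 0.171 0.057 z [0.005 0.014 0.058]
holder_narrow 0.84 [195. 286.  78.  57.] c [0.5606 0.1985] ang -176.0 0.156 0.057 z [0.007 0.014 0.052]
wood_handle_middle 0.84 [302. 266.  26.  58.] c [0.3748 0.0335] ang 100.9 0.156 0.031 z [0.015 0.029 0.033]
wood_handle_middle 0.52 [295. 176.  39.   9.] c [ 0.5336 -0.3151] ang -169.2 0.121 0.039 z [-0.001  0.011  0.016]
screwdriver_small_middle 0.71 [359. 215.  12.  25.] c [ 0.3117 -0.1943] ang 117.9 0.094 0.021 z [0.008 0.018 0.022]
paste_jar_middle 0.78 [210. 187.  22.  30.] c [ 0.7203 -0.1127] ang 136.2 0.068 0.063 z [0.005 0.056 0.073]
```

View pics/top0.png

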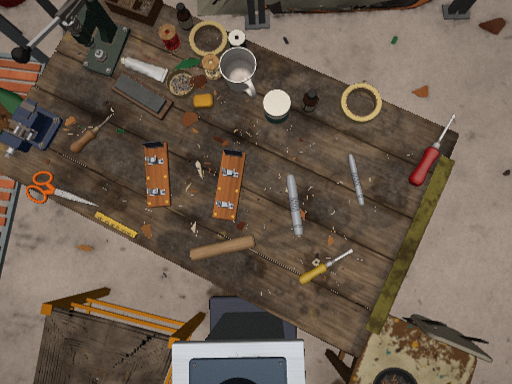

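View pics/scene0.png

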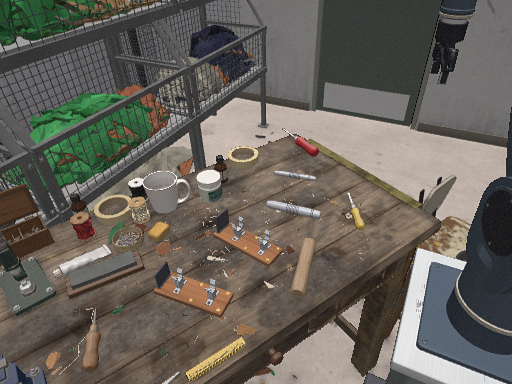

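Top view: the large punch is at about (294,206), the small one at (357,179), the wide holder at (229,185) and the narrow one at (157,175). The guard plates are on the far (+x) sides. I'm moving over the large punch for a closer look.

Request:
step_arm --pt "0.03 0.05 0 0 0 -1.5" --pt "0.06 0.1 0 0 0 -3" --pt "0.09 0.16 0 0 0 -5" --pt "0.12 0.22 0 0 0 -6" --pt "0.15 0.28 0 0 0 -8" --pt "0.18 0.34 0 0 0 -9" --pt "0.21 0.4 0 0 0 -11" --pt "0.24 0.45 0 0 0 -12" --pt "0.259 0.488 0 0 0 -12.8" --pt "0.259 0.488 0 0 0 -12.8" --gripper 0 --force 60

```text
time: 2.05
ee_pos: [0.4775, -0.1462, 0.2016]
eef_rot: [[0.994, 0.111, 0.002], [0.111, -0.994, 0.002], [0.002, -0.002, -1.0]]
force: [-0.4, -0.4, -0.2]
grip_width: 0.0856
grip_force: 0.0
```

```bash
cat > look.py <<'E'
from h import *
import sys
s=read_state(); print(s["time"],np.round(s["ee_pos"],4),np.round(s["force"],1),s["grip_width"],s["grip_force"],np.round(s["joint_pos"],0));print(np.round(s["eef_rot"],3).tolist())
M=camera_model("wrist"); img,d=snapshot("wrist"); cv2.imwrite(f"pics/{sys.argv[1]}.png",cv2.resize(img[:,:,::-1],(800,600),interpolation=cv2.INTER_CUBIC))
np.savez("last.npz",img=img,d=d)
for n in sys.argv[2:]:
    for r in masks_of("wrist",n)[:2]:
        p,u,v=world("wrist",d,r["pixels"],M)
        if len(p)<10: continue
        c,w,L,W=axis(p); print(n,round(r["conf"],2),np.round(r["box"]),"c",c.round(4),"ang",np.degrees(np.arctan2(w[1],w[0])).round(1),L.round(3),W.round(3),"z",np.percentile(p[:,2],[5,50,95]).round(3))
E
python3 look.py w1 punch_large punch_small holder_wide holder_narrow
```

```text
2.05 [ 0.4775 -0.1462  0.2016] [-0.4 -0.4 -0.2] 0.08556883536426299 0.0 [ 14.  18.  -3. 108.   1.  54. -73.]
[[0.994, 0.111, 0.002], [0.111, -0.994, 0.002], [0.002, -0.002, -1.0]]
punch_large 0.8 [255. 164.  17. 117.] c [ 0.4767 -0.151 ] ang -173.8 0.145 0.024 z [0.015 0.023 0.025]
punch_small 0.65 [256. 164.  19. 119.] c [ 0.4767 -0.1505] ang -174.2 0.145 0.023 z [0.017 0.023 0.025]
punch_small 0.55 [380. 136.  19.  95.] c [ 0.5337 -0.3096] ang -170.6 0.129 0.022 z [0.    0.015 0.017]
holder_wide 0.66 [135. 111.  81. 138.] c [0.5324 0.0107] ang 169.7 0.17 0.057 z [0.012 0.015 0.063]
holder_narrow 0.91 [ 26.  87.  52. 115.] c [0.5637 0.1944] ang -176.8 0.16 0.058 z [0.005 0.015 0.055]
holder_narrow 0.52 [257. 163.  19. 118.] c [ 0.4768 -0.1501] ang -173.8 0.144 0.022 z [0.018 0.023 0.025]
```

View pics/w1.png

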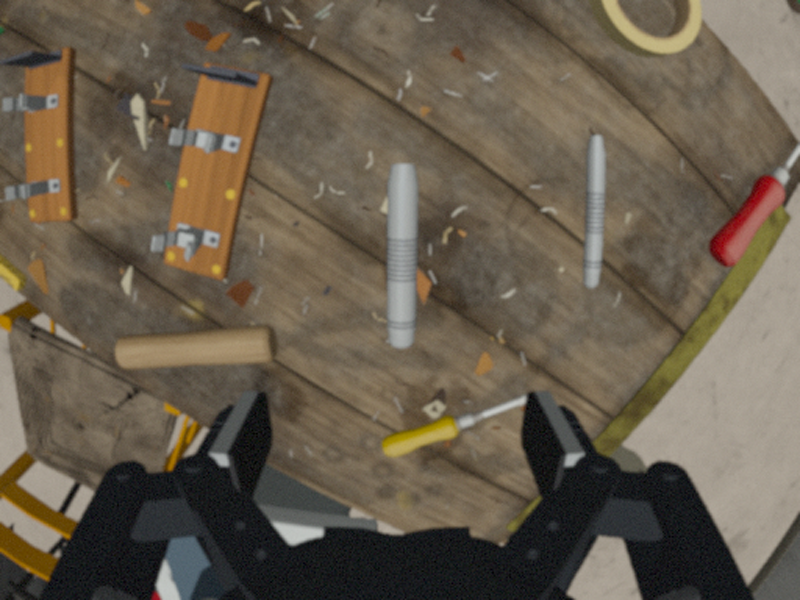

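Both punches have their two dark rings at the near end: large at (400,325), small at (592,265). So both cutting ends already point to +x. I'll check the settled pose, then descend onto the large punch.

```bash
python3 -c "
from h import *
s=read_state(); print(s['time'],np.round(s['ee_pos'],4))"
```

```text
2.3 [ 0.4744 -0.153   0.2014]
```

Request:
step_arm --pt "0.002 0 -0.03 0 0 0" --pt "0.002 0 -0.07 0 0 0" --pt "0.002 0 -0.11 0 0 0" --pt "0.002 0 -0.14 0 0 0" --pt "0.002 0 -0.165 0 0 0" --pt "0.002 0 -0.18 0 0 0" --pt "0.002 0 -0.19 0 0 0" --pt "0.002 0 -0.197 0 0 0" --pt "0.002 0 -0.197 0 0 0" --pt "0.002 0 -0.197 0 0 0"

```text
time: 3.55
ee_pos: [0.4774, -0.1516, 0.0049]
eef_rot: [[0.995, 0.102, 0.001], [0.102, -0.995, -0.0], [0.001, 0.0, -1.0]]
force: [0.3, 0.2, 0.6]
grip_width: 0.0852
grip_force: 0.0
```

Request:
step_arm --pt "0 0 0 0 0 0" --pt "0 0 0 0 0 0" --pt "0 0 0 0 0 0" --pt "0 0 0 0 0 0" --pt "0 0 0 0 0 0" --pt "0 0 0 0 0 0" --pt "0 0 0 0 0 0" --pt "0 0 0 0 0 0" --pt "0 0 0 0 0 0" --pt "0 0 0 0 0 0" --gripper 255 --force 100

```text
time: 4.8
ee_pos: [0.477, -0.1515, 0.0044]
eef_rot: [[0.995, 0.102, -0.0], [0.102, -0.995, 0.0], [-0.0, -0.0, -1.0]]
force: [-0.2, -0.9, 0.9]
grip_width: -0.0002
grip_force: 0.0
```

```bash
python3 look.py w2 punch_large
```

```text
4.8 [ 0.477  -0.1515  0.0044] [-0.2 -0.9  0.9] -0.0001737593306721444 0.0 [ 14.  35.  -2. 120.   3.  25. -75.]
[[0.995, 0.102, -0.0], [0.102, -0.995, 0.0], [-0.0, -0.0, -1.0]]
punch_large 0.9 [253. 222.  46. 218.] c [ 0.4796 -0.1497] ang -174.0 0.14 0.023 z [0.016 0.023 0.025]
```

View pics/w2.png

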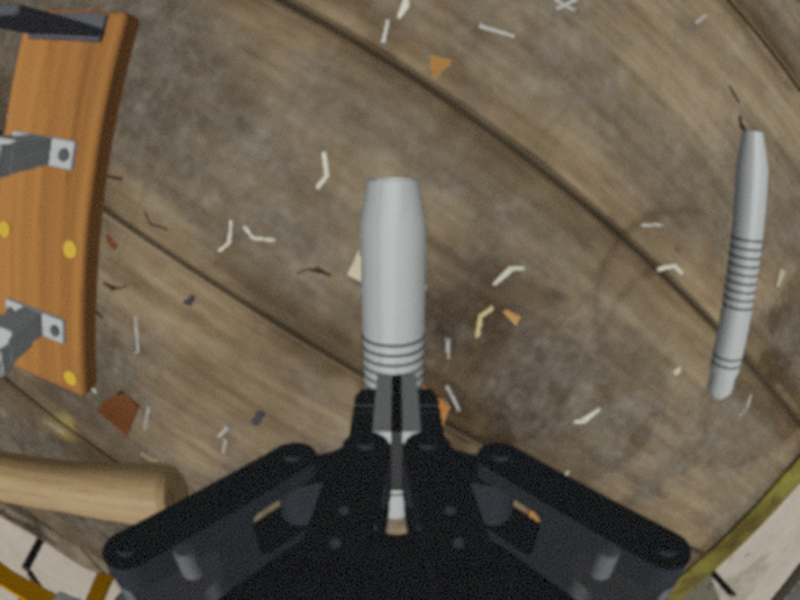

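The fingers are shut on nothing, with their tips at about (395,378), and the punch seems not to have moved. I'll check the finger tip height by depth.

Run:
```python
from h import *
z=np.load("last.npz"); d=z["d"]
M=camera_model("wrist"); P,u,v=world("wrist",d,None,M)
G=np.full((384,512,3),np.nan); G[v,u]=P
for r in [200,225,235,240,243,246,250,255,260,270,285,300]: print(r,d[r,253].round(3),G[r,253].round(3),G[r,246].round(3),G[r,238].round(3),G[r,225].round(3))
s=read_state();print(s["time"],s["grip_width"],s["ee_pos"],s["tau"],s["force"])
```

```text
200 0.164 [ 0.504 -0.148  0.024] [ 0.504 -0.144  0.024] [ 0.502 -0.14   0.022] [ 0.494 -0.131  0.001]
225 0.168 [ 0.49  -0.15   0.025] [ 0.489 -0.146  0.024] [ 0.487 -0.141  0.021] [ 0.476 -0.133  0.   ]
235 0.169 [ 0.484 -0.15   0.026] [ 0.482 -0.146  0.024] [ 0.481 -0.142  0.022] [ 0.466 -0.133 -0.005]
240 0.154 [ 0.488 -0.15   0.04 ] [ 0.487 -0.146  0.04 ] [ 0.478 -0.142  0.023] [ 0.465 -0.133  0.   ]
243 0.152 [ 0.487 -0.15   0.043] [ 0.487 -0.146  0.043] [ 0.476 -0.142  0.023] [ 0.462 -0.133 -0.   ]
246 0.149 [ 0.487 -0.15   0.046] [ 0.487 -0.146  0.045] [ 0.473 -0.142  0.022] [ 0.46  -0.134  0.001]
250 0.143 [ 0.488 -0.15   0.052] [ 0.487 -0.147  0.05 ] [ 0.483 -0.143  0.044] [ 0.457 -0.134 -0.   ]
255 0.139 [ 0.488 -0.15   0.056] [ 0.487 -0.147  0.055] [ 0.483 -0.143  0.048] [ 0.453 -0.134 -0.   ]
260 0.136 [ 0.487 -0.15   0.059] [ 0.488 -0.147  0.06 ] [ 0.483 -0.143  0.053] [ 0.449 -0.134  0.001]
270 0.127 [ 0.488 -0.15   0.069] [ 0.488 -0.147  0.069] [ 0.483 -0.143  0.062] [ 0.482 -0.137  0.062]
285 0.125 [ 0.483 -0.15   0.073] [ 0.488 -0.147  0.08 ] [ 0.488 -0.144  0.081] [ 0.488 -0.139  0.082]
300 0.128 [ 0.474 -0.151  0.073] [ 0.488 -0.147  0.089] [ 0.488 -0.144  0.091] [ 0.487 -0.139  0.09 ]
4.9 -0.00027790132101613576 [ 0.47707062 -0.15151733  0.00439689] [-9.24590167e-04 -6.34573817e+01  1.33747760e+00 -1.34026381e+01
  7.12194465e-03  2.06256918e-03  9.02560851e-05] [-1.10344149  0.3561971   0.73576333]
```

By depth the shut fingertips are at z≈0.038, although the reported TCP z is 0.004. The fingers really end about 33 mm short of the reported TCP, so they closed above the bar. I'll reopen, go 30 mm lower and close again, watching the force.

Request:
step_arm --pt "0 0 0 0 0 0" --pt "0 0 0 0 0 0" --pt "0 0 0 0 0 0" --pt "0 0 0 0 0 0" --pt "0 0 0 0 0 0" --pt "0 0 -0.005 0 0 0" --pt "0 0 -0.01 0 0 0" --pt "0 0 -0.015 0 0 0" --pt "0 0 -0.015 0 0 0" --pt "0 0 -0.015 0 0 0" --gripper 0

```text
time: 6.15
ee_pos: [0.477, -0.1515, -0.0107]
eef_rot: [[0.995, 0.102, -0.0], [0.102, -0.995, 0.0], [-0.0, -0.0, -1.0]]
force: [-0.2, 0.3, 0.3]
grip_width: 0.0852
grip_force: 0.0
```

```bash
cat > tip.py <<'E'
from h import *
s=read_state(); M=camera_model("wrist"); img,d=snapshot("wrist")
print(s["time"],np.round(s["ee_pos"],4),np.round(s["force"],1))
P,u,v=world("wrist",d,None,M); R=np.array(s["eef_rot"]); q=(P-np.array(s["ee_pos"]))@R
m=(d[v,u]<0.2)&(abs(q[:,0])<.02)&(abs(q[:,1])<.062)&(P[:,2]>0.028)
q=q[m]
for a,b in [(-.06,-.04),(-.04,-.025),(-.012,.012),(.025,.04),(.04,.06)]:
    k=(q[:,1]>a)&(q[:,1]<b)
    if k.sum()>5: print(a,b,k.sum(),"tool z max",np.percentile(q[k,2],[95,99,100]).round(4),"y",np.percentile(q[k,1],[1,99]).round(4))
E
python3 tip.py
```

```text
6.15 [ 0.477  -0.1515 -0.0107] [-0.2  0.3  0.3]
-0.06 -0.04 4859 tool z max [-0.0524 -0.0468 -0.0434] y [-0.0599 -0.0405]
-0.04 -0.025 2053 tool z max [-0.1031 -0.0952 -0.0924] y [-0.0397 -0.0252]
-0.012 0.012 3687 tool z max [-0.1052 -0.1037 -0.1022] y [-0.0118  0.0118]
0.025 0.04 2023 tool z max [-0.1023 -0.0948 -0.0919] y [0.0251 0.0397]
0.04 0.06 5143 tool z max [-0.0524 -0.0467 -0.0434] y [0.0406 0.0599]
```

Open tips sit 43 mm behind the reported TCP, which confirms the offset. I'll descend the remaining 15 mm and close.

Request:
step_arm --pt "0 0 -0.005 0 0 0" --pt "0 0 -0.01 0 0 0" --pt "0 0 -0.015 0 0 0" --pt "0 0 -0.015 0 0 0" --pt "0 0 -0.015 0 0 0" --pt "0 0 -0.015 0 0 0" --pt "0 0 -0.015 0 0 0" --pt "0 0 -0.015 0 0 0" --pt "0 0 -0.015 0 0 0" --pt "0 0 -0.015 0 0 0"

```text
time: 7.45
ee_pos: [0.477, -0.1515, -0.0256]
eef_rot: [[0.995, 0.102, 0.0], [0.102, -0.995, -0.0], [0.0, 0.0, -1.0]]
force: [0.2, -0.1, -0.4]
grip_width: 0.0852
grip_force: 0.0
```

Request:
step_arm --pt "0 0 0 0 0 0" --pt "0 0 0 0 0 0" --pt "0 0 0 0 0 0" --pt "0 0 0 0 0 0" --pt "0 0 0 0 0 0" --pt "0 0 0 0 0 0" --pt "0 0 0 0 0 0" --pt "0 0 0 0 0 0" --pt "0 0 0 0 0 0" --pt "0 0 0 0 0 0" --gripper 255 --force 100

```text
time: 8.7
ee_pos: [0.4771, -0.1514, -0.0252]
eef_rot: [[0.995, 0.102, 0.0], [0.102, -0.995, -0.0], [0.0, 0.0, -1.0]]
force: [-1.4, 0.2, 7.9]
grip_width: 0.0208
grip_force: 97.8
```

Request:
step_arm --pt "0 0 0.02 0 0 0" --pt "0 0 0.06 0 0 0" --pt "0 0 0.1 0 0 0" --pt "0 0 0.14 0 0 0" --pt "0 0.04 0.17 0 0 -4" --pt "0 0.08 0.18 0 0 -8" --pt "0 0.12 0.18 0 0 -12" --pt "0 0.16 0.18 0 0 -16" --pt "0 0.162 0.18 0 0 -16.2" --pt "0 0.162 0.18 0 0 -16.2"

```text
time: 9.95
ee_pos: [0.4766, 0.0102, 0.1541]
eef_rot: [[0.984, -0.178, -0.001], [-0.178, -0.984, -0.0], [-0.001, 0.001, -1.0]]
force: [-0.2, -0.3, -2.8]
grip_width: 0.0204
grip_force: 99.0
```

```bash
python3 look.py w3 punch_large holder_wide holder_narrow
```

```text
9.95 [0.4766 0.0102 0.1541] [-0.2 -0.3 -2.8] 0.020350321119267725 98.95490884780884 [  -7.   20.    0.  115.   -0.   45. -107.]
[[0.984, -0.178, -0.001], [-0.178, -0.984, -0.0], [-0.001, 0.001, -1.0]]
punch_large 0.84 [252. 232.  52. 221.] c [0.4876 0.0085] ang 166.4 0.123 0.025 z [0.196 0.202 0.204]
punch_large 0.18 [484.  95.  25.  93.] c [ 0.5348 -0.3039] ang -171.1 0.124 0.012 z [0.007 0.014 0.017]
holder_wide 0.93 [242. 121.  55. 160.] c [0.5343 0.0211] ang 157.6 0.166 0.059 z [0.013 0.015 0.066]
holder_narrow 0.66 [ 84. 130.  98. 142.] c [0.5628 0.1939] ang -176.5 0.157 0.056 z [0.01  0.015 0.054]
```

View pics/w3.png

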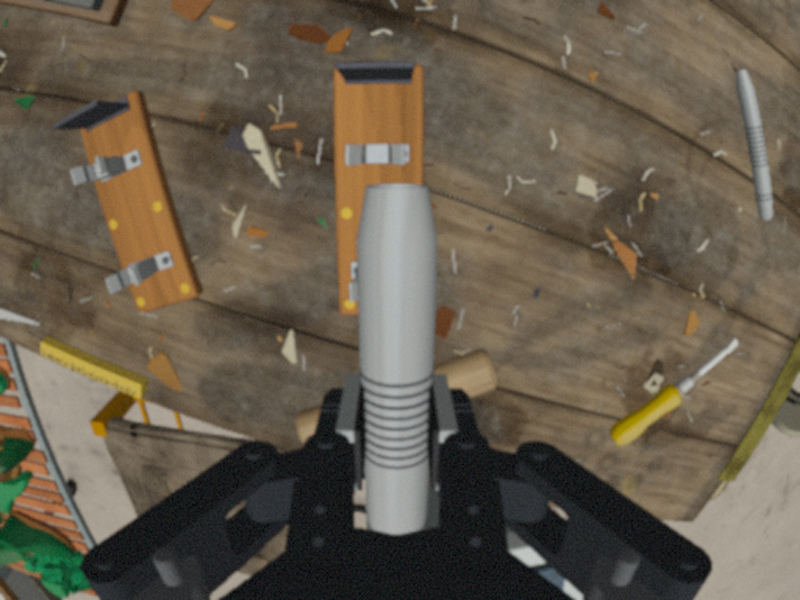

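The large punch is held (centre col ≈397, tip at row 185), with the wide holder just ahead, its plate at row 70 and far clip at row 153. I'll fit the bar and holder precisely.

```bash
cat > fit.py <<'E'
from h import *
import sys
def rect(p): 
    (c,sz,a)=cv2.minAreaRect((p[:,:2]*1000).astype(np.float32)); return np.array(c)/1000,np.array(sz)/1000,a
def fit_bar(P,ee,R,r,lo=-.03,hi=.2):
    q=(P-ee)@R
    m=(abs(q[:,1])<.02)&(q[:,2]<0)&(q[:,2]>-.065)&(q[:,0]>.018)&(q[:,0]<.09); b=P[m]; s=q[m]
    xs=np.arange(.02,.075,.004); rows=[]
    for x in xs:
        k=abs(s[:,0]-x)<.002
        if k.sum()<15: continue
        y0,y1=np.percentile(s[k,1],[3,97]); rows.append((x,(y0+y1)/2,np.percentile(s[k,2],3),y1-y0))
    rows=np.array(rows); rows=rows[rows[:,0]<rows[:,0].max()]
    py=np.polyfit(rows[:,0],rows[:,1],1); full=rows[rows[:,0]<r[1]]; pz=np.polyfit(full[:,0],full[:,2],1)
    print("bar tool-frame: y at 0",py[1].round(4),"yaw(tool) deg",np.degrees(py[0]).round(2),"| top z at 0",pz[1].round(4),"slope deg",np.degrees(pz[0]).round(2),"| tip x",np.percentile(s[:,0],99.7).round(4),"w",np.median(rows[:,3]).round(4))
def fit_holder(P,c,ang,h,half):
    a=np.radians(ang); w=np.array([[np.cos(a),np.sin(a)],[-np.sin(a),np.cos(a)]])
    h_=(P[:,:2]-c)@w.T; near=(abs(h_[:,0])<.11)&(abs(h_[:,1])<.045)
    blk=near&(P[:,2]>.009)&(P[:,2]<.018); hi=near&(P[:,2]>.03)&(P[:,2]<.075)
    rows=[]
    for x in np.arange(-.08,.09,.008):
        k=blk&(abs(h_[:,0]-x)<.004)
        if k.sum()<15: continue
        y=h_[k,1]; rows.append((x,*np.percentile(y,[1,99])))
    rows=np.array(rows); ok=rows[(rows[:,2]-rows[:,1])>.055]
    if len(ok)>2: p=np.polyfit(ok[:,0],ok[:,1:].mean(1),1); print("block",len(ok),"y0",p[1].round(4),"dAng",np.degrees(p[0]).round(2),"x ends",np.percentile(h_[blk,0],[.5,99.5]).round(4))
    for nm,a,b in [("near",-.055,-.025),("far",.025,.055),("plate",half-.015,half+.02)]:
        k=hi&(h_[:,0]>a)&(h_[:,0]<b)
        if k.sum()>10: print(nm,k.sum(),"x",np.percentile(h_[k,0],[5,95]).round(4),"y",np.percentile(h_[k,1],[2,98]).round(4),"z",np.percentile(P[k,2],[50,99]).round(4))
E
python3 - <<'E'
from fit import *
z=np.load("last.npz"); d=z["d"]; s=read_state(); M=camera_model("wrist"); P,u,v=world("wrist",d,None,M)
fit_bar(P,np.array(s["ee_pos"]),np.array(s["eef_rot"]),(.02,.055))
print("W");fit_holder(P,np.array([.532,.0107]),-10.3,.052,.089)
print("N");fit_holder(P,np.array([.563,.194]),3.5,.048,.079)
M=camera_model("top"); img,d=snapshot("top"); P,u,v=world("top",d,None,M)
print("top N");fit_holder(P,np.array([.563,.194]),3.5,.048,.079)
E
```

```text
bar tool-frame: y at 0 -0.0001 yaw(tool) deg -0.01 | top z at 0 -0.0503 slope deg -0.31 | tip x 0.073 w 0.0218
W
block 11 y0 0.0007 dAng -0.16 x ends [-0.0846  0.084 ]
near 60 x [-0.0542 -0.0468] y [0.0124 0.017 ] z [0.066  0.0683]
far 340 x [0.0252 0.0328] y [-0.0161  0.0166] z [0.0446 0.0686]
plate 493 x [0.0756 0.0789] y [-0.0205  0.021 ] z [0.0611 0.0684]
N
block 18 y0 -0.0003 dAng 0.18 x ends [-0.0788  0.0824]
near 348 x [-0.0505 -0.0392] y [-0.0122  0.0126] z [0.0483 0.0614]
far 361 x [0.029  0.0399] y [-0.0119  0.0128] z [0.0483 0.0616]
plate 370 x [0.0734 0.077 ] y [-0.0212  0.0209] z [0.0502 0.0606]
top NTraceback (most recent call last):
  File "<stdin>", line 7, in <module>
  File "fit.py", line 25, in fit_holder
    rows=np.array(rows); ok=rows[(rows[:,2]-rows[:,1])>.055]
                                  ~~~~^^^^^
IndexError: too many indices for array: array is 1-dimensional, but 2 were indexed
```

Bar is centred and straight in the gripper. The wide clip centre comes out at ≈(0.520, 0.0133), with the bar to go down 0.140. Approaching above the clips, then pressing.

Request:
step_arm --pt "0.015 0.001 0 0 0 -0.2" --pt "0.03 0.002 0 0 0 -0.2" --pt "0.044 0.003 -0.01 0 0 -0.2" --pt "0.044 0.003 -0.035 0 0 -0.2" --pt "0.044 0.003 -0.06 0 0 -0.2" --pt "0.044 0.003 -0.085 0 0 -0.2" --pt "0.044 0.003 -0.1 0 0 -0.2" --pt "0.044 0.003 -0.11 0 0 -0.2" --pt "0.044 0.003 -0.11 0 0 -0.2" --pt "0.044 0.003 -0.11 0 0 -0.2"

```text
time: 11.45
ee_pos: [0.5216, 0.0135, 0.045]
eef_rot: [[0.983, -0.183, 0.001], [-0.183, -0.983, 0.0], [0.001, -0.0, -1.0]]
force: [-0.1, -0.1, -2.8]
grip_width: 0.0204
grip_force: 99.0
```

Request:
step_arm --pt "0 0 -0.004 0 0 0" --pt "0 0 -0.008 0 0 0" --pt "0 0 -0.012 0 0 0" --pt "0 0 -0.016 0 0 0" --pt "0 0 -0.02 0 0 0" --pt "0 0 -0.024 0 0 0" --pt "0 0 -0.027 0 0 0" --pt "0 0 -0.03 0 0 0" --pt "0 0 -0.03 0 0 0" --pt "0 0 -0.03 0 0 0"

```text
time: 12.7
ee_pos: [0.5211, 0.0139, 0.0148]
eef_rot: [[0.983, -0.182, 0.0], [-0.182, -0.983, 0.0], [0.0, -0.0, -1.0]]
force: [-2.3, 1.6, 8.0]
grip_width: 0.0206
grip_force: 100.8
```

Request:
step_arm --pt "0 0 -0.001 0 0 0" --pt "0 0 -0.002 0 0 0" --pt "0 0 -0.003 0 0 0" --pt "0 0 -0.003 0 0 0" --pt "0 0 -0.003 0 0 0" --pt "0 0 -0.003 0 0 0" --pt "0 0 -0.003 0 0 0" --pt "0 0 -0.003 0 0 0" --pt "0 0 -0.003 0 0 0" --pt "0 0 -0.003 0 0 0"

```text
time: 13.95
ee_pos: [0.5213, 0.0139, 0.0144]
eef_rot: [[0.983, -0.182, 0.002], [-0.182, -0.983, 0.001], [0.002, -0.001, -1.0]]
force: [-11.2, 1.5, 47.8]
grip_width: 0.0202
grip_force: 105.5
```

Request:
step_arm --pt "0 0 0.0028 0 0 0" --pt "0 0 0.0028 0 0 0" --pt "0 0 0.0028 0 0 0" --pt "0 0 0.0028 0 0 0" --pt "0 0 0.0028 0 0 0" --pt "0 0 0.0028 0 0 0" --pt "0 0 0.0028 0 0 0" --pt "0 0 0.0028 0 0 0" --pt "0 0 0.0028 0 0 0" --pt "0 0 0.0028 0 0 0" --gripper 0

```text
time: 15.2
ee_pos: [0.521, 0.0135, 0.0142]
eef_rot: [[0.983, -0.183, -0.0], [-0.183, -0.983, 0.0], [-0.0, -0.0, -1.0]]
force: [0.2, -0.5, 0.0]
grip_width: 0.0856
grip_force: 0.0
```

Request:
step_arm --pt "0 0 0.03 0 0 0" --pt "0 0 0.07 0 0 0" --pt "0 0 0.12 0 0 0" --pt "0 0 0.16 0 0 0" --pt "-0.02 -0.04 0.18 0 0 4" --pt "-0.03 -0.09 0.18 0 0 8" --pt "-0.03 -0.14 0.18 0 0 12" --pt "-0.03 -0.19 0.18 0 0 16" --pt "-0.03 -0.22 0.18 0 0 19.5" --pt "-0.03 -0.22 0.18 0 0 19.5"

```text
time: 16.45
ee_pos: [0.4903, -0.2094, 0.194]
eef_rot: [[0.988, 0.152, -0.0], [0.152, -0.988, -0.001], [-0.001, 0.001, -1.0]]
force: [-0.0, 0.4, -0.0]
grip_width: 0.0857
grip_force: 0.0
```

```bash
python3 look.py w4 punch_large punch_small
python3 - <<'E'
from fit import *
d=np.load("last.npz")["d"]; M=camera_model("wrist"); P,u,v=world("wrist",d,None,M)
fit_holder(P,np.array([.5198,.0133]),-10.4,.052,.089)
h=(P[:,:2]-[.5198,.0133]); a=np.radians(-10.4); x=h@[np.cos(a),np.sin(a)]; y=h@[-np.sin(a),np.cos(a)]
for x0 in [-.06,-.05,-.025,0,.025,.055]:
    k=(abs(x-x0)<.004)&(abs(y)<.014)&(P[:,2]>.045); print(x0,k.sum(),np.percentile(P[k,2],95).round(4),np.percentile(y[k],[3,97]).round(4))
E
```

```text
16.45 [ 0.4903 -0.2094  0.194 ] [-0.   0.4 -0. ] 0.08573043601947089 0.0 [ 19.  21.  -1. 104.   0.  54. -64.]
[[0.988, 0.152, -0.0], [0.152, -0.988, -0.001], [-0.001, 0.001, -1.0]]
punch_large 0.97 [ 76. 124.  35. 122.] c [0.52  0.013] ang 169.7 0.146 0.022 z [0.05  0.062 0.065]
punch_large 0.55 [ 12.  84.  23. 104.] c [0.5662 0.18  ] ang -176.7 0.159 0.03 z [0.004 0.014 0.018]
punch_small 0.71 [336. 140.  20.  98.] c [ 0.5347 -0.3056] ang -171.2 0.124 0.014 z [0.011 0.015 0.017]
block 3 y0 0.0021 dAng 1.8 x ends [-0.0749  0.0985]
near 559 x [-0.0529 -0.027 ] y [-0.0105  0.0186] z [0.0627 0.0678]
far 637 x [0.027  0.0532] y [-0.0099  0.0198] z [0.0629 0.0682]
plate 160 x [0.0872 0.0909] y [-0.0165  0.026 ] z [0.0662 0.0686]
-0.06 97 0.0654 [-0.0076  0.0111]
-0.05 97 0.0656 [-0.0083  0.0113]
-0.025 114 0.0656 [-0.0074  0.0121]
0 125 0.0657 [-0.0073  0.0119]
0.025 125 0.0655 [-0.0067  0.012 ]
0.055 133 0.0653 [-0.0067  0.0129]
```

View pics/w4.png

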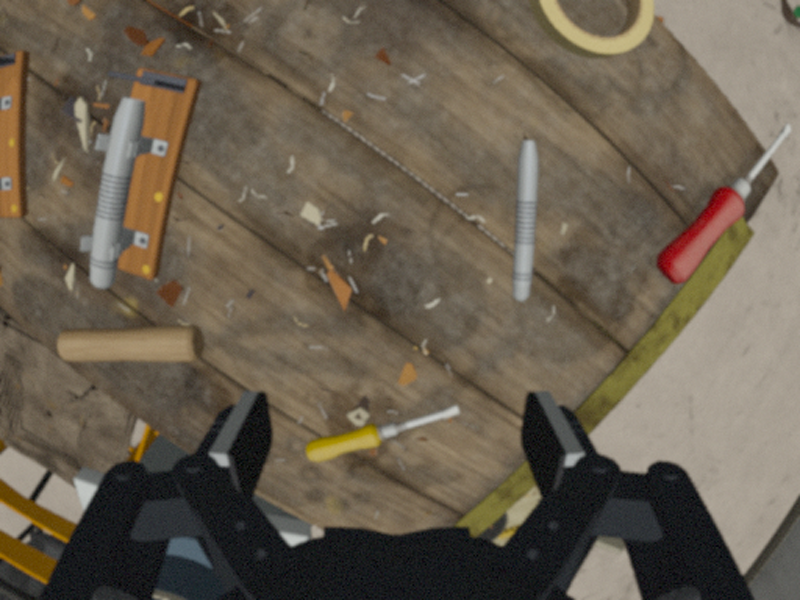

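The large punch is home: its top is level at 0.0655 along its length, centred at (0.520, 0.013). The small punch is at about (525,220) in the image, head rings at the near end. Going for it.

Request:
step_arm --pt "0.011 -0.025 -0.02 0 0 0.2" --pt "0.022 -0.05 -0.05 0 0 0.2" --pt "0.033 -0.075 -0.08 0 0 0.2" --pt "0.0435 -0.1 -0.11 0 0 0.2" --pt "0.0435 -0.101 -0.15 0 0 0.2" --pt "0.0435 -0.101 -0.18 0 0 0.2" --pt "0.0435 -0.101 -0.2 0 0 0.2" --pt "0.0435 -0.101 -0.215 0 0 0.2" --pt "0.0435 -0.101 -0.224 0 0 0.2" --pt "0.0435 -0.101 -0.224 0 0 0.2"

```text
time: 17.85
ee_pos: [0.5346, -0.3071, -0.03]
eef_rot: [[0.987, 0.16, -0.0], [0.16, -0.987, 0.0], [-0.0, -0.0, -1.0]]
force: [-0.1, -0.7, 1.1]
grip_width: 0.0852
grip_force: 0.0
```

Request:
step_arm --pt "0 0 0 0 0 0" --pt "0 0 0 0 0 0" --pt "0 0 0 0 0 0" --pt "0 0 0 0 0 0" --pt "0 0 0 0 0 0" --pt "0 0 0 0 0 0" --pt "0 0 0 0 0 0" --pt "0 0 0 0 0 0" --pt "0 0 0 0 0 0" --pt "0 0 0 0 0 0" --gripper 255 --force 100

```text
time: 19.1
ee_pos: [0.5348, -0.3077, -0.0292]
eef_rot: [[0.987, 0.159, 0.001], [0.159, -0.987, -0.0], [0.001, 0.0, -1.0]]
force: [-1.2, 1.6, 6.1]
grip_width: 0.0123
grip_force: 98.1
```

Request:
step_arm --pt "0 0 0.03 0 0 0" --pt "0 0 0.08 0 0 0" --pt "-0.005 0.03 0.13 0 0 0" --pt "-0.015 0.08 0.17 0 0 -1" --pt "-0.025 0.14 0.185 0 0 -2" --pt "-0.035 0.2 0.185 0 0 -3" --pt "-0.04 0.26 0.185 0 0 -4" --pt "-0.04 0.32 0.185 0 0 -5" --pt "-0.04 0.38 0.185 0 0 -5.5" --pt "-0.04 0.42 0.185 0 0 -5.5"

```text
time: 20.35
ee_pos: [0.4939, 0.1157, 0.1552]
eef_rot: [[0.998, 0.067, -0.0], [0.067, -0.998, 0.001], [-0.0, -0.001, -1.0]]
force: [0.4, -0.7, -1.4]
grip_width: 0.0122
grip_force: 98.1
```

Request:
step_arm --pt "0 0.03 0 0 0 0" --pt "0 0.06 0 0 0 0" --pt "0 0.08 0 0 0 0" --pt "0 0.081 0 0 0 0" --pt "0 0.081 0 0 0 0" --pt "0 0.081 0 0 0 0" --pt "0 0.081 0 0 0 0" --pt "0 0.081 0 0 0 0" --pt "0 0.081 0 0 0 0" --pt "0 0.081 0 0 0 0"

```text
time: 21.6
ee_pos: [0.4946, 0.1935, 0.1552]
eef_rot: [[0.998, 0.064, 0.0], [0.064, -0.998, 0.0], [0.0, -0.0, -1.0]]
force: [0.4, -0.7, -1.7]
grip_width: 0.0122
grip_force: 98.1
```

```bash
python3 look.py w5 punch_small
python3 - <<'E'
from fit import *
d=np.load("last.npz")["d"]; s=read_state(); M=camera_model("wrist"); P,u,v=world("wrist",d,None,M)
fit_bar(P,np.array(s["ee_pos"]),np.array(s["eef_rot"]),(.02,.046))
fit_holder(P,np.array([.558,.194]),3.6,.048,.079)
E
```

```text
21.6 [0.4946 0.1935 0.1552] [ 0.4 -0.7 -1.7] 0.012169406698211512 98.11326742172241 [ -25.   24.   -2.  108.    1.   49. -114.]
[[0.998, 0.064, 0.0], [0.064, -0.998, 0.0], [0.0, -0.0, -1.0]]
punch_small 0.69 [254. 240.  40. 202.] c [0.4982 0.194 ] ang -176.7 0.12 0.015 z [0.195 0.2   0.202]
punch_small 0.35 [257. 106.  61. 158.] c [0.5643 0.1961] ang -175.4 0.153 0.058 z [0.013 0.015 0.057]
bar tool-frame: y at 0 -0.0001 yaw(tool) deg 0.02 | top z at 0 -0.0464 slope deg -0.05 | tip x 0.0643 w 0.0144
block 21 y0 0.0018 dAng 0.26 x ends [-0.0728  0.0849]
near 20 x [-0.0448 -0.0346] y [-0.0117 -0.0101] z [0.0601 0.0615]
far 403 x [0.0332 0.0446] y [-0.0108  0.0147] z [0.0548 0.0621]
plate 455 x [0.0777 0.0814] y [-0.0186  0.0228] z [0.0555 0.0602]
```

View pics/w5.png

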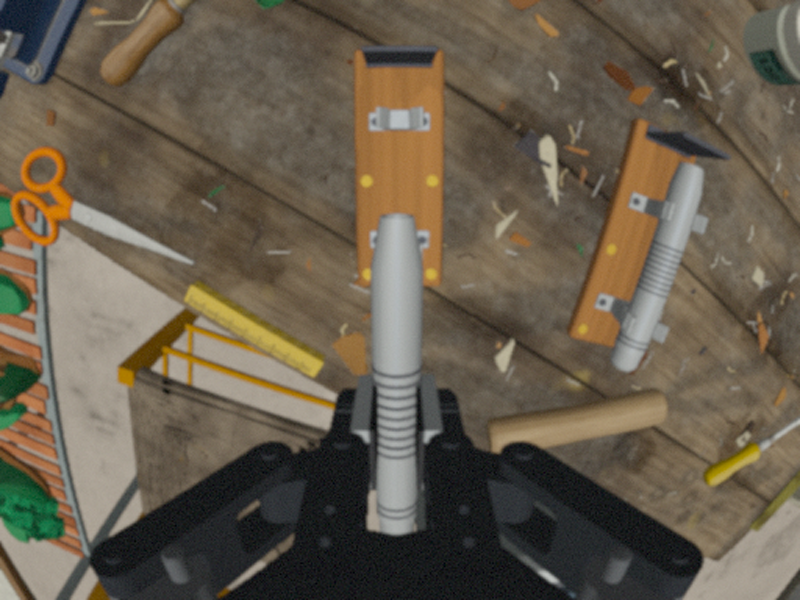

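Small punch is held straight (col ≈397). The narrow holder is ahead, with clips at rows 120 and 240. Its clip centre is ≈(0.558, 0.196). Approaching and pressing.

Request:
step_arm --pt "0.02 0.001 0 0 0 0.2" --pt "0.04 0.002 0 0 0 0.2" --pt "0.06 0.0024 -0.01 0 0 0.2" --pt "0.063 0.0024 -0.035 0 0 0.2" --pt "0.063 0.0024 -0.06 0 0 0.2" --pt "0.063 0.0024 -0.085 0 0 0.2" --pt "0.063 0.0024 -0.105 0 0 0.2" --pt "0.063 0.0024 -0.115 0 0 0.2" --pt "0.063 0.0024 -0.115 0 0 0.2" --pt "0.063 0.0024 -0.115 0 0 0.2"

```text
time: 22.95
ee_pos: [0.5581, 0.1961, 0.0408]
eef_rot: [[0.998, 0.067, 0.001], [0.067, -0.998, 0.0], [0.001, -0.0, -1.0]]
force: [-0.2, -0.4, -1.8]
grip_width: 0.0122
grip_force: 98.1
```

Request:
step_arm --pt "0 0 -0.004 0 0 0" --pt "0 0 -0.008 0 0 0" --pt "0 0 -0.012 0 0 0" --pt "0 0 -0.016 0 0 0" --pt "0 0 -0.02 0 0 0" --pt "0 0 -0.024 0 0 0" --pt "0 0 -0.027 0 0 0" --pt "0 0 -0.03 0 0 0" --pt "0 0 -0.03 0 0 0" --pt "0 0 -0.03 0 0 0"

```text
time: 24.2
ee_pos: [0.5581, 0.1957, 0.0108]
eef_rot: [[0.998, 0.067, 0.001], [0.067, -0.998, 0.0], [0.001, 0.0, -1.0]]
force: [-0.7, -2.4, 8.2]
grip_width: 0.0121
grip_force: 99.9
```

Same as before: press the last 3 mm until it bottoms.

Request:
step_arm --pt "0 0 -0.001 0 0 0" --pt "0 0 -0.002 0 0 0" --pt "0 0 -0.003 0 0 0" --pt "0 0 -0.003 0 0 0" --pt "0 0 -0.003 0 0 0" --pt "0 0 -0.003 0 0 0" --pt "0 0 -0.003 0 0 0" --pt "0 0 -0.003 0 0 0" --pt "0 0 -0.003 0 0 0" --pt "0 0 -0.003 0 0 0"

```text
time: 25.45
ee_pos: [0.5583, 0.1957, 0.0104]
eef_rot: [[0.998, 0.067, 0.002], [0.067, -0.998, 0.001], [0.002, -0.0, -1.0]]
force: [-9.4, -5.2, 39.1]
grip_width: 0.0122
grip_force: 103.3
```

Request:
step_arm --pt "0 0 0.0028 0 0 0" --pt "0 0 0.0028 0 0 0" --pt "0 0 0.0028 0 0 0" --pt "0 0 0.0028 0 0 0" --pt "0 0 0.0028 0 0 0" --pt "0 0 0.0028 0 0 0" --pt "0 0 0.0028 0 0 0" --pt "0 0 0.0028 0 0 0" --pt "0 0 0.0028 0 0 0" --pt "0 0 0.0028 0 0 0" --gripper 0

```text
time: 26.7
ee_pos: [0.5576, 0.1959, 0.01]
eef_rot: [[0.998, 0.067, 0.0], [0.067, -0.998, 0.0], [0.0, -0.0, -1.0]]
force: [0.1, 0.7, -0.6]
grip_width: 0.0856
grip_force: 0.0
```

Request:
step_arm --pt "0 0 0.03 0 0 0" --pt "0 0 0.07 0 0 0" --pt "0 0 0.12 0 0 0" --pt "0 0 0.16 0 0 0" --pt "-0.02 -0.02 0.18 0 0 0" --pt "-0.04 -0.05 0.19 0 0 0" --pt "-0.06 -0.08 0.19 0 0 0" --pt "-0.06 -0.1 0.19 0 0 0" --pt "-0.06 -0.1 0.19 0 0 0" --pt "-0.06 -0.1 0.19 0 0 0"

```text
time: 27.95
ee_pos: [0.4977, 0.0969, 0.2]
eef_rot: [[0.998, 0.068, 0.0], [0.068, -0.998, 0.001], [0.0, -0.001, -1.0]]
force: [-1.0, -0.2, 0.7]
grip_width: 0.0855
grip_force: 0.0
```

```bash
python3 look.py w6 punch_large punch_small
python3 - <<'E'
from fit import *
d=np.load("last.npz")["d"]; M=camera_model("wrist"); P,u,v=world("wrist",d,None,M)
for c,ang,hs in [([.5198,.0133],-10.4,.045),([.558,.196],3.85,.042)]:
    h=(P[:,:2]-c); a=np.radians(ang); x=h@[np.cos(a),np.sin(a)]; y=h@[-np.sin(a),np.cos(a)]
    for x0 in [-.05,-.025,0,.025,.05]:
        k=(abs(x-x0)<.004)&(abs(y)<.016)&(P[:,2]>hs); print(x0,k.sum(),np.percentile(P[k,2],95).round(4),np.percentile(y[k],[3,97]).round(4))
E
```

```text
27.95 [0.4977 0.0969 0.2   ] [-1.  -0.2  0.7] 0.085535452565564 0.0 [ -15.   19.   -1.  107.    0.   54. -103.]
[[0.998, 0.068, 0.0], [0.068, -0.998, 0.001], [0.0, -0.001, -1.0]]
punch_large 0.56 [329. 156.  54. 123.] c [0.5199 0.0155] ang 170.0 0.145 0.022 z [0.055 0.063 0.065]
punch_large 0.26 [325. 137.  93. 138.] c [0.531  0.0144] ang 166.3 0.169 0.062 z [0.01  0.015 0.066]
punch_small 0.87 [168. 113.  20. 111.] c [0.5582 0.1948] ang -176.0 0.124 0.014 z [0.051 0.055 0.057]
-0.05 137 0.0652 [-0.0103  0.0133]
-0.025 435 0.3063 [-0.0064  0.0159]
0 156 0.0651 [-0.0084  0.0134]
0.025 159 0.0651 [-0.0083  0.0135]
0.05 160 0.0651 [-0.0079  0.0133]
-0.05 95 0.0587 [-0.0083  0.0097]
-0.025 103 0.0571 [-0.0082  0.0059]
0 101 0.0571 [-0.008   0.0057]
0.025 102 0.0569 [-0.0078  0.006 ]
0.05 98 0.0571 [-0.0075  0.006 ]
```

View pics/w6.png

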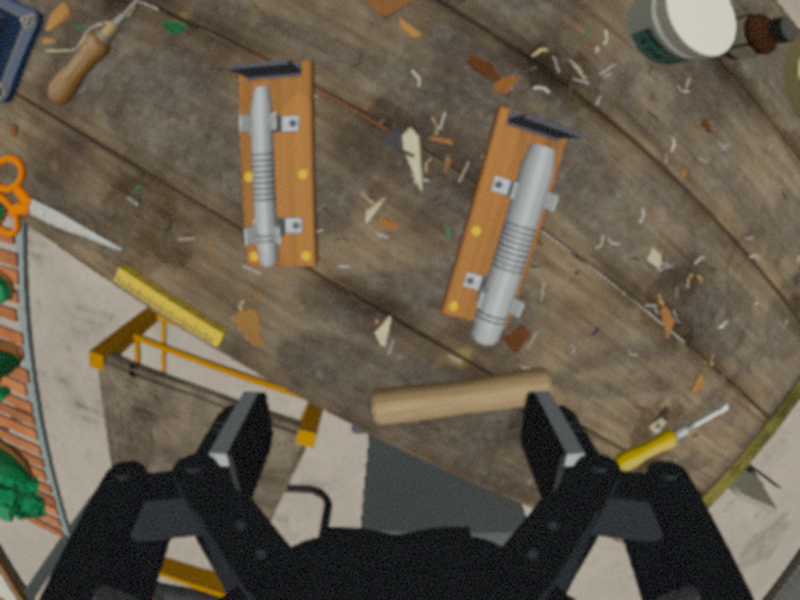

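Both punches lie level in their own clips (small at (263,175), large at (515,245)), cutting ends toward the plates. The tops read 0.065 and 0.057, so both are fully home. Handing in.

```bash
python3 -c "
from bench import *
print(sign_off())"
```

```text
the job is handed in; nothing more can be done
None
```

I snapped both punches fully home in their own clips, centred and with cutting ends towards the guard plates, and handed the job in at about 28 s; sign-off returned no verdict, so this rests on my last wrist-camera check.

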